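# Clamp the welding iron with the lever bolt

## Robot

A 6-joint arm with a two-finger parallel gripper is mounted at the origin on the work surface. World frame = base frame: x ahead of the robot, y to its left, z up, the work surface at z = 0. Lengths are in mm, angles in degrees, forces in N, time in s.
With the tool pointing down it reaches from about 300 to 850 mm from the base axis. Payload 4.2 kg.
Tool frame: the origin (TCP) lies midway between the tips of the shut fingers; the grasp point (between the pads) lies 19 mm behind it; x points along the fingers, z is the direction in which the jaws open and shut, and the axes are right-handed (so a half turn about x gives the same grasp; the last joint's range is limited). The gripper opens to 91 mm and grips with 3 to 60 N. Pads are 32 mm wide; open, the fingers measure 118 mm over their backs; the gripper's body (76 mm by 178 mm) begins 60 mm behind the grasp point.
Start: joints at [-76.146, 18.312, 89.639, -0, 72.044, -1.146], TCP at [148.824, -555.423, 213.976] pointing down, gripper open.
Joint ranges: [-177.97, 177.97], [-48.28, 115.42], [12.27, 149.76], [-77.06, 257.06], [2.81, 150.46], [-146.56, 146.56]. Speed limits (degrees/s): [147.25, 147.25, 180, 180, 180, 180].

## Interface

Orientations are given as [roll, pitch, yaw] about the fixed x, y, z axes, in that order (R = Rz(yaw) Ry(pitch) Rx(roll)).
In Python, from workcell import env gives the robot as it stands.
- The arm moves only by the tool send_rows, never from a script. Its argument "commands" is a list that holds one entry, the list of rows, each a list of 6 numbers: the shift along the tool's x, y, z normalised to -1 to 1, where 1 is 0.1 m, then the turn, a rotation vector about the tool's x, y, z normalised to -1 to 1, where 1 is 2 pi rad. In form: [[[x, y, z, wx, wy, wz], ...]]. A call has 1 to 20 rows; each row is the pose to reach, as a shift and turn from the pose commanded when the call began, along the tool's axes at that moment, turning the shorter way round; what a row does not reach only later rows make up. A row lasts 1/8 s, in which the tool goes at most 62.5 mm and 10.7 degrees, less where a joint would pass 70% of its speed; a pose out of reach is approached as far as the arm can. A call with a number of a shift or a turn outside -1 to 1 is refused whole. A call with a gripper value outside its range is refused whole. "jaw" is the closure, from -1 (fully open) to 1 (shut), so that 0 is half open, set as the call begins (left out, the last holds). The fingers move at their own pace and stop on an object; "force" is the grip in N (left out, the last holds). Time passes only in rows, so rows that repeat a pose let the fingers close. It gives the time, the measured TCP pose, the force and the opening at its end, in the units of the state.
- env.state(): the state, without advancing time (a new reading comes with each control period).
- env.grab_frame(name): name is "scene" or "top" or "wrist"; returns (picture, depth): 400x640x3 uint8, red, green, blue; 400x640 float32, mm along the optical axis (not along the pixel's ray), 0 where there is no reading.
- env.get_calibration(name): a dict with "mtx" (3x3 intrinsics, pixels), "camera_from_world" (4x4, takes a point from world to camera coordinates). Camera axes: x right, y up, looking along -z (the intrinsics and any distortion apply to the point x, -y, -z); pixel columns grow to the right and rows downward; lengths in mm; the calibration is good to about 2 mm. A picture is of the moment at which its call begins: read the wrist's pose just before it. get_calibration takes no time and is no camera call; for the wrist camera it gives the pose at the moment of the call.
- env.job_done(): hands the job in, once; it reports no verdict.
The state is a dict: "time_s": time; "qpos": joint angles; "qvel": joint speeds; "effort": joint torques, N m; "ee_pos": TCP position; "ee_rot": TCP orientation; "force": force on the tool from outside, world axes, zero at the start; "torque": the same for the moment, N m; "gripper_width": finger opening in mm.
Only numpy, scipy, OpenCV 4.12 (cv2) and the standard library are available. Lean on these libraries where they do the work, as an engineer would, in place of code of your own. Each camera call takes 0.05 s, during which the arm holds its last target.

## Task

The pipe-welding iron on the counter is loose in its bench stand. Leaving the lever upright, screw the lever bolt in until it is snug on the iron (not loose, not forced), then fold its lever fully down flat, out of the way, and let go. Do not overtighten it, do not bear hard on the iron, and leave the things lying around where they are.

Things in the scene. Friction and masses are not known exactly. Their poses are not given: they have to be found in the camera images.
- stand: grey steel bench stand fixed to the counter: base plate 100 x 300 x 6 mm with a clamp block 56 x 50 mm, top 85 mm high. Origin on the counter under the bolt's axis; z up. The welding iron's housing and handle lie to +y (to y = 263 mm), its blade tip with two sockets to -y (to y = -95 mm); nothing of the iron is higher than 100 mm.
- iron: the pipe-welding iron: flat aluminium blade through the slot of the clamp block, grey housing 66 x 85 mm, black handle. Origin and axes as the stand's; it does not move. The bolt presses on a worn shoe on the blade inside the slot. The shoe's height differs by up to 1.5 mm either way between starts and is not measured: where the bolt meets it has to be felt.
- bolt: the lever bolt, upright in the clamp block. Origin on its axis at the lever's pivot, 125 to 127 mm above the counter at the start; z up, y the pivot axis, +x the side the lever folds to. Right-hand thread: clockwise seen from above goes in, sinking 8 mm a turn. Turns freely (0.05 N m) for 0.2 to 3.6 rad until its foot meets the shoe. It stays where it is let go and can be turned back.
- foot: the bolt's flat foot, 38 mm across, hidden inside the clamp block; turns and sinks with the bolt, origin 65 mm below its pivot, axes the bolt's. After its first touch on the shoe the turning torque climbs by about 0.35 N m a radian. Snug is a press of 12 to 50 N: a torque of about 0.17 to 0.38 N m read just after each small turn, best 0.27. Further turning adds 70 N a radian; over 60 N crushes the shoe.
- bolt_collar (a point): middle of the bolt's steel collar (30 mm across, 4 mm thick), on the axis 16.5 mm below the pivot; over it a fork 21 mm wide, up to 7 mm above the pivot, closed by a web at its back (-x). The axes are the bolt's.
- lever (a joint): fold of the lever: 0 = upright (open, as at the start), 1.57 rad = flat towards the bolt's +x (closed, on its stop). Its friction is 0.25 N m (6 N, 40 mm from the pivot); it stays where it is left.
- lever_grip (a point): middle of the lever, 40 mm from the pivot. Aluminium bar 20 mm wide (along the bolt's x when upright), 10 mm thick (along the pivot axis), its end 58 mm from the pivot; a tab 9 mm long near the end points to the fold side. Axes: z along the lever away from the pivot, y the pivot axis, x the side that lies underneath once folded.
- coupling: bystander: white plastic pipe coupling, a ring 38 mm across and 36 mm tall, standing by the stand; origin at the centre of its underside.
- elbow: bystander: grey plastic pipe elbow, 32 mm thick, lying by the stand; origin on its underside.
- socket_die: bystander: black socket die, 34 mm across, 34 mm tall, standing by the stand; origin at the centre of its underside.
- end_plug: bystander: grey plastic end plug, 28 mm across, 34 mm tall, standing by the stand; origin at the centre of its underside.
- pipe_stub: bystander: white pipe stub, 25 mm across, 55 mm tall, standing by the stand; origin at the centre of its underside.
- cutter: bystander: red pipe cutter, about 210 mm long, lying to the robot's right; origin on its underside.
- driver: bystander: black-handled screwdriver, 180 mm long, lying to the robot's left; origin on its underside.

How it is judged (in metres and radians):
On the way, in this order (a step that is already met when the one before it is completed fails the run):
1. the bolt is screwed in until snug on the iron (its foot presses with over 12 N) with its lever still upright (below 0.35 rad) (contact force between foot and anything else above 12 N and value of joint lever below 0.35 rad), for 0.3 s.
2. the lever is folded down (over 1.45 rad) (value of joint lever above 1.45 rad), for 0.2 s.
At the end, for the whole second after the job is handed in: The lever is folded flat (over 1.45 of 1.57 rad) and at rest, and the bolt foot presses on the iron with 12 to 55 N (value of joint lever above 1.45 rad and contact force between foot and anything else between 12 and 55 N and velocity of joint lever below 0.05 rad/s); the robot touches nothing.
It fails at once if the bolt is overtightened: it presses on the iron with more than 60 N (contact force between foot and anything else above 60 N).
It fails at once if the robot bears on the iron with more than 25 N (contact force between any of the arm, the fingers and iron above 25 N).
It fails at once if a bystander is moved by more than 40 mm (distance of any of coupling, elbow, socket_die, end_plug, pipe_stub, cutter, driver from where it was at the start of the episode above 0.04 m).
It also fails if it takes over 72 s, if anything falls off the work surface, if the arm or the gripper's body presses on something with over 40 N, if the wrist force passes 120 N, or if a joint passes its speed limit or range.

## Working session

There is one attempt and no reset: what is moved stays moved. The work goes in short steps, Python scripts to look and compute and a tool call to move; the robot and the scene stay as the last step left them, time stands still between calls to the robot, and variables do not carry over. Pictures are saved under pics/ and viewed, and the job is handed in when it is done.

Besides the shell and the picture viewer there is one more tool, called after ">>>" as a command line: name --argument value ..., lists and objects as JSON in quotes. send_rows: Moves the arm, as the interface text tells. Its arguments: {"type":"object","properties":{"commands":{"type":"array","items":{"type":"array","items":{"type":"array","items":{"type":"number","minimum":-1,"maximum":1}}}},"jaw":{"type":"number"},"force":{"type":"number"}},"required":["commands"]}

```bash
ls; mkdir -p pics
python3 - <<'E'
from workcell import env
import cv2, numpy as np
print(env.state())
for n in ("scene","top","wrist"):
    p,d=env.grab_frame(n); np.savez(f"{n}0.npz",p=p,d=d,**env.get_calibration(n))
    cv2.imwrite(f"pics/{n}0.png",p[:,:,::-1]); print(n,env.get_calibration(n))
E
```

```text
pics
{'time_s': 0.0, 'qpos': array([-7.61456072e+01,  1.83492954e+01,  8.97045719e+01, -1.05015229e-03,
        7.20420917e+01, -1.14362561e+00]), 'qvel': array([-0.0287826 ,  0.01489258, -0.01947791,  0.06421808, -0.04326391,
       -0.01752459]), 'effort': array([ 3.81852311e-03, -4.12460375e+01, -2.31970918e+01,  7.31383986e-02,
        4.55560943e-02, -1.38817222e-04]), 'ee_pos': array([ 148.70320105, -554.93823171,  213.15620538]), 'ee_rot': array([179.45251288,  89.9040358 , 104.45085593]), 'force': array([-0.64472274, -0.16463897, -0.66301136]), 'torque': array([-0.00291661,  0.03263071,  0.00175792]), 'gripper_width': 91.33115611314935}
scene {'mtx': array([[461.97483229,   0.        , 316.179824  ],
       [  0.        , 461.97483229, 195.00011386],
       [  0.        ,   0.        ,   1.        ]]), 'camera_from_world': array([[-1.16203688e-01,  9.93075344e-01, -1.72645553e-02,
         2.95867720e+01],
       [-5.43625225e-01, -4.90450100e-02,  8.37893909e-01,
         2.14133766e+02],
       [ 8.31245041e-01,  1.06751810e-01,  5.45560018e-01,
        -1.85095184e+03],
  
[... 446 characters left out ...]
    [-1.68537567e-01,  4.13859467e-03,  9.85686543e-01,
        -1.77705478e+03],
       [ 0.00000000e+00,  0.00000000e+00,  0.00000000e+00,
         1.00000000e+00]])}
wrist {'mtx': array([[316.42120944,   0.        , 319.48564438],
       [  0.        , 316.42120944, 196.03580326],
       [  0.        ,   0.        ,   1.        ]]), 'camera_from_world': array([[ 2.59091957e-01, -9.65852594e-01, -3.53202957e-04,
        -5.75176854e+02],
       [ 9.37579929e-01,  2.51595555e-01, -2.40090719e-01,
         2.76558760e+01],
       [ 2.31981108e-01,  6.18744180e-02,  9.70750391e-01,
        -3.89155096e+02],
       [ 0.00000000e+00,  0.00000000e+00,  0.00000000e+00,
         1.00000000e+00]])}
```

View pics/scene0.png

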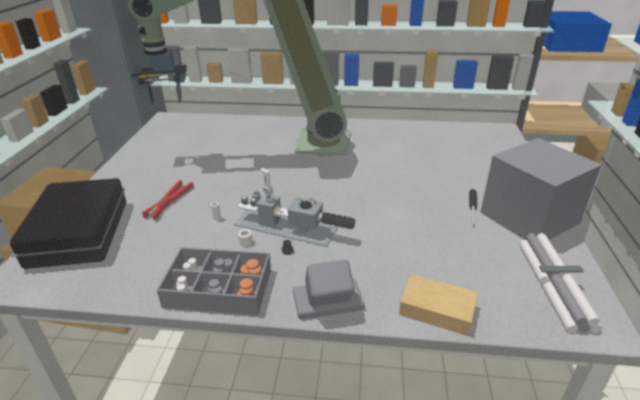

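View pics/top0.png

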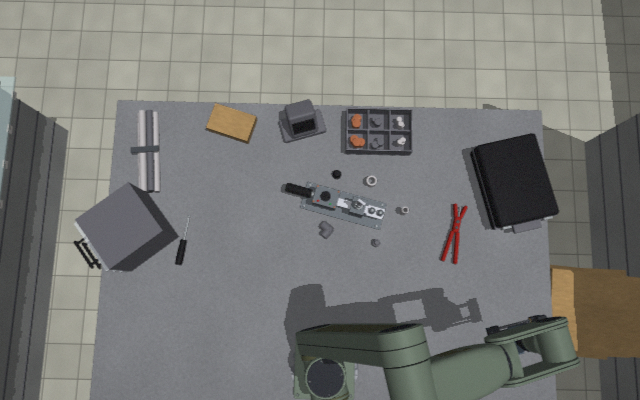

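View pics/wrist0.png

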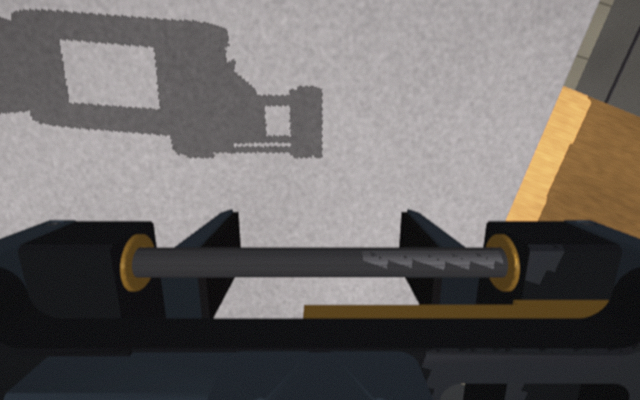

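```bash
cat > h.py <<'E'
import numpy as np, cv2
def pt(z,u,v,dep=None):
    K=z['mtx'];T=z['camera_from_world'];d=z['d'][int(v),int(u)] if dep is None else dep
    c=np.array([(u-K[0,2])/K[0,0]*d,-(v-K[1,2])/K[1,1]*d,-d,1])
    return (np.linalg.inv(T)@c)[:3]
def proj(z,P):
    K=z['mtx'];T=z['camera_from_world'];c=T@np.append(P,1)
    return K[0,0]*c[0]/-c[2]+K[0,2], K[1,1]*-c[1]/-c[2]+K[1,2]
def cloud(z):
    K=z['mtx'];T=z['camera_from_world'];d=z['d'];v,u=np.mgrid[:d.shape[0],:d.shape[1]]
    c=np.stack([(u-K[0,2])/K[0,0]*d,-(v-K[1,2])/K[1,1]*d,-d,np.ones_like(d)],-1)
    return (c@np.linalg.inv(T).T)[...,:3]
E
python3 - <<'E'
from h import *
z=np.load('top0.npz');p=z['p'][:,:,::-1]
cv2.imwrite('pics/topz.png',cv2.resize(p[150:260,270:420],None,fx=5,fy=5,interpolation=cv2.INTER_CUBIC))
s=np.load('scene0.npz');p=s['p'][:,:,::-1]
cv2.imwrite('pics/scz.png',cv2.resize(p[160:260,200:360],None,fx=5,fy=5,interpolation=cv2.INTER_CUBIC))
P=cloud(z)
for u,v in [(357,205),(305,180),(305,207),(380,230),(385,200)]: print(u,v,P[v,u])
sub=P[150:260,270:420].reshape(-1,3); m=sub[:,2]>115; print(m.sum(), sub[m])
P=cloud(s);sub=P[160:225,240:290].reshape(-1,3); m=sub[:,2]>115; print(m.sum(), sub[m])
E
```

```text
357 205 [547.10034272 -98.3487227  134.45856805]
305 180 [656.91809491  83.12649214   1.66146018]
305 207 [556.66312091  80.41084587   3.05420556]
380 230 [ 479.70336716 -192.81775413   -3.65719771]
385 200 [ 5.89644864e+02 -2.10429931e+02 -3.97910349e-01]
130 [[ 270.49827654   30.18671523 1848.98432954]
 [ 270.49827654   30.18671523 1848.98432954]
 [ 270.49827654   30.18671523 1848.98432954]
 [ 270.49827654   30.18671523 1848.98432954]
 [ 270.49827654   30.18671523 1848.98432954]
 [ 270.49827654   30.18671523 1848.98432954]
 [ 270.49827654   30.18671523 1848.98432954]
 [ 270.49827654   30.18671523 1848.98432954]
 [ 270.49827654   30.18671523 1848.98432954]
 [ 270.49827654   30.18671523 1848.98432954]
 [ 270.49827654   30.18671523 1848.98432954]
 [ 270.49827654   30.18671523 1848.98432954]
 [ 270.49827654   30.18671523 1848.98432954]
 [ 270.49827654   30.18671523 1848.98432954]
 [ 270.49827654   30.18671523 1848.98432954]
 [ 270.49827654   30.18671523 1848.98432954]
 [ 270.49827654   30.18671523 1848.98432954]
 [ 270.49827654   30.18671523 1848.98432954]
 [ 270.49827654   30.18671523
[... 12821 characters left out ...]
.65322529  116.60816328]
 [ 570.62778327  -99.81917872  119.06702188]
 [ 565.46751868  -98.19980303  115.85930132]
 [ 568.06362585  -94.61019     117.72617839]
 [1658.441144    178.71275759  830.89474132]
 [1658.441144    178.71275759  830.89474132]
 [1658.441144    178.71275759  830.89474132]
 [1658.441144    178.71275759  830.89474132]
 [1658.441144    178.71275759  830.89474132]
 [1658.441144    178.71275759  830.89474132]
 [1658.441144    178.71275759  830.89474132]
 [1658.441144    178.71275759  830.89474132]
 [1658.441144    178.71275759  830.89474132]
 [1658.441144    178.71275759  830.89474132]
 [1658.441144    178.71275759  830.89474132]
 [1658.441144    178.71275759  830.89474132]]
```

```bash
ls -la pics
```

```text
total 1760
drwxr-xr-x 2 agent agent   4096 Dec  7 06:12 .
drwxr-xr-x 3 agent agent   4096 Dec  7 06:12 ..
-rw-r--r-- 1 agent agent 381600 Dec  7 06:11 scene0.png
-rw-r--r-- 1 agent agent 296081 Dec  7 06:12 scz.png
-rw-r--r-- 1 agent agent 401630 Dec  7 06:12 top0.png
-rw-r--r-- 1 agent agent 333997 Dec  7 06:12 topz.png
-rw-r--r-- 1 agent agent 364744 Dec  7 06:12 wrist0.png
```

View pics/topz.png

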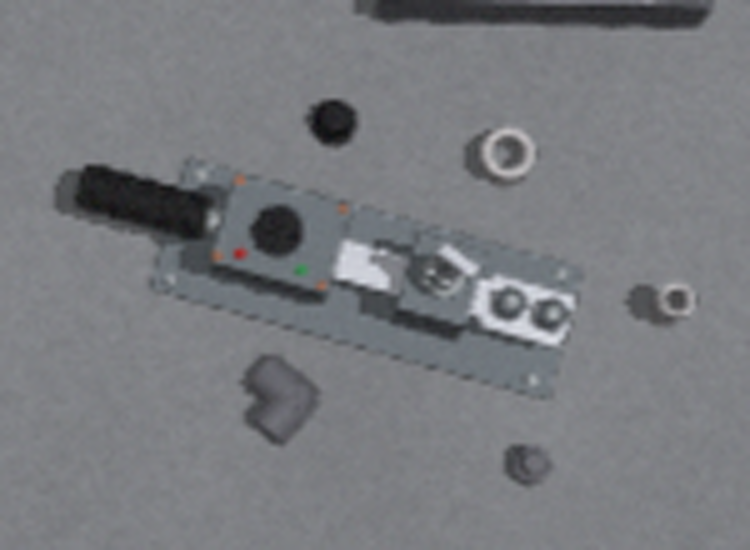

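View pics/scz.png

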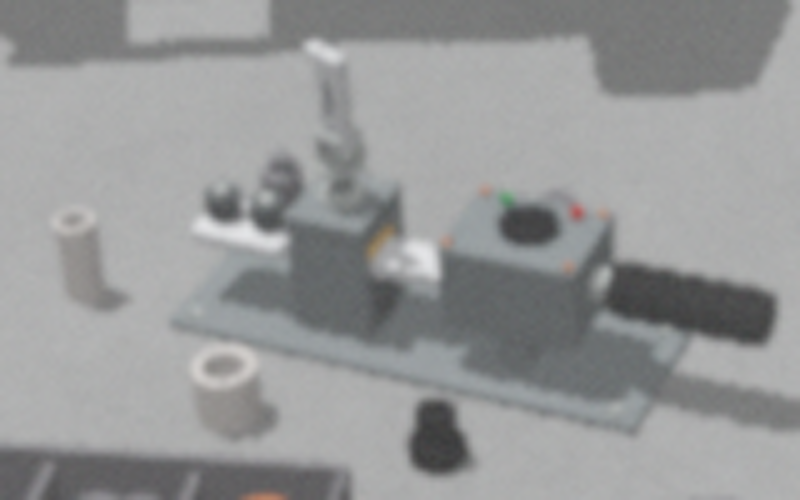

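```bash
cat >> h.py <<'E'
from scipy.spatial.transform import Rotation as Ro
def RT(rot): return Ro.from_euler('xyz',rot,degrees=True)
def plan(s,target,axisz_yaw=None):
    """shift (normalised, tool axes) and turn from the state pose to target TCP with tool down, jaw axis at yaw"""
    R=RT(s['ee_rot']); d=R.inv().apply(np.array(target)-s['ee_pos'])/100
    out=[d]
    if axisz_yaw is not None:
        a=np.radians(axisz_yaw); z=np.array([np.cos(a),np.sin(a),0]); x=np.array([0,0,-1.]); y=np.cross(z,x)
        T=Ro.from_matrix(np.stack([x,y,z],1)); out.append((R.inv()*T).as_rotvec()/(2*np.pi))
    return np.round(np.concatenate(out),4)
E
python3 - <<'E'
from h import *
from workcell import env
s=env.state();M=RT(s['ee_rot']).as_matrix();print(M.round(3))
z=np.load('wrist0.npz');T=z['camera_from_world'];c=np.linalg.inv(T)
print('cam in tool',M.T@(c[:3,3]-s['ee_pos']),'cam axes in tool\n',(M.T@c[:3,:3]).round(3))
# stand yaw from depth
P=np.load('scene0.npz');S=cloud(P);t=np.load('top0.npz');Q=cloud(t)
for n,C in(('scene',S),('top',Q)):
  q=C.reshape(-1,3)
  m=(abs(q[:,0]-560)<150)&(abs(q[:,1]+60)<200)&(q[:,2]>150)&(q[:,2]<195)
  print(n,m.sum(),q[m].mean(0)); e=q[m][:,:2]-q[m][:,:2].mean(0);w,v=np.linalg.eigh(e.T@e);print(np.sqrt(w/m.sum()),v)
  m=(abs(q[:,0]-560)<150)&(abs(q[:,1]+60)<200)&(q[:,2]>75)&(q[:,2]<94)
  print(n,m.sum(),q[m].mean(0))
E
```

```text
[[-0.     0.966  0.259]
 [ 0.001  0.259 -0.966]
 [-1.     0.    -0.001]]
cam in tool [-170.89226629   66.72627993    0.43137739] cam axes in tool
 [[-0.001  0.24  -0.971]
 [ 0.     0.971  0.24 ]
 [ 1.    -0.    -0.001]]
scene 77 [ 559.58307817 -104.64429907  169.57692581]
[2.92393407 7.9271631 ] [[-0.83505573  0.55016537]
 [ 0.55016537  0.83505573]]
scene 731 [588.603198   -13.965088    84.57442117]
top 36 [ 550.59090872 -107.92811347  177.18589383]
[2.93852994 8.02018618] [[-0.84211201  0.53930266]
 [ 0.53930266  0.84211201]]
top 623 [575.69279581 -10.30771692  85.27771728]
```

Run:
```python
from h import *
from workcell import env
s=env.state();print(plan(s,[556,-104,265],-33))
```

```text
[-5.1220e-01  5.1012e+00 -3.3033e+00 -1.1670e-01 -2.0000e-04 -1.0000e-04]
```

>>> send_rows --commands '[[[-0.25,0.5,-0.32,0,0,0],[-0.5,1,-0.65,0,0,0]]]'

```text
time_s: 0.4
ee_pos: [226.4, -468.7, 262.1]
ee_rot: [175.8, 89.9, 100.7]
force: [1.0, -1.0, 1.2]
gripper_width: 91.5
```

>>> send_rows --commands '[[[0,0.5,-0.32,0,0,0],[0,1,-0.65,0,0,0]]]'

```text
time_s: 0.65
ee_pos: [306.7, -379.6, 262.5]
ee_rot: [32.6, 90.0, -42.4]
force: [2.0, -0.2, 0.1]
gripper_width: 91.3
```

>>> send_rows --commands '[[[0,0.5,-0.32,0,0,0],[0,1,-0.65,0,0,0]]]'

```text
time_s: 0.9
ee_pos: [386.4, -290.8, 262.2]
ee_rot: [14.9, 90.0, -60.1]
force: [0.3, 0.2, -0.2]
gripper_width: 91.1
```

>>> send_rows --commands '[[[0,0.5,-0.32,0,0,0],[0,1,-0.65,0,0,0]]]'

```text
time_s: 1.15
ee_pos: [466.2, -202.1, 262.2]
ee_rot: [-12.4, 90.0, -87.4]
force: [0.8, -0.2, -0.7]
gripper_width: 90.9
```

>>> send_rows --commands '[[[0,0.5,-0.32,-0.025,0,0],[0,1,-0.65,-0.055,0,0],[0,1,-0.65,-0.085,0,0],[0,1,-0.65,-0.117,0,0],[0,1,-0.65,-0.117,0,0],[0,1,-0.65,-0.117,0,0]]]'

```text
time_s: 1.9
ee_pos: [544.9, -115.2, 262.1]
ee_rot: [-144.2, 90.0, -177.3]
force: [-0.4, 0.9, -0.5]
gripper_width: 91.2
```

Run:
```python
from h import *
from workcell import env
s=env.state();print(s, plan(s,[556,-104,265],-33))
c=env.get_calibration('wrist');p,d=env.grab_frame('wrist');np.savez('w1.npz',p=p,d=d,**c)
cv2.imwrite('pics/w1.png',p[:,:,::-1])
```

```text
{'time_s': 1.9, 'qpos': array([-1.31181843e+01,  1.51704639e+01,  8.71606180e+01, -3.22832166e-03,
        7.76800260e+01,  1.99161509e+01]), 'qvel': array([-0.09583206, -0.10566281, -0.05641343,  0.01248042, -0.14372113,
       -0.24813628]), 'effort': array([ 1.44746443e-01, -3.89300323e+01, -2.40133345e+01,  9.03154677e-02,
        8.33803962e-03, -2.69131683e-02]), 'ee_pos': array([ 544.87762673, -115.19013134,  262.14136697]), 'ee_rot': array([-144.23309413,   89.98845306, -177.26674017]), 'force': array([-0.42068028,  0.91550474, -0.54462043]), 'torque': array([-0.0048961 , -0.10297254, -0.01029168]), 'gripper_width': 91.21349693503066} [-2.860e-02  1.544e-01  3.220e-02 -1.000e-04 -0.000e+00  0.000e+00]
```

View pics/w1.png

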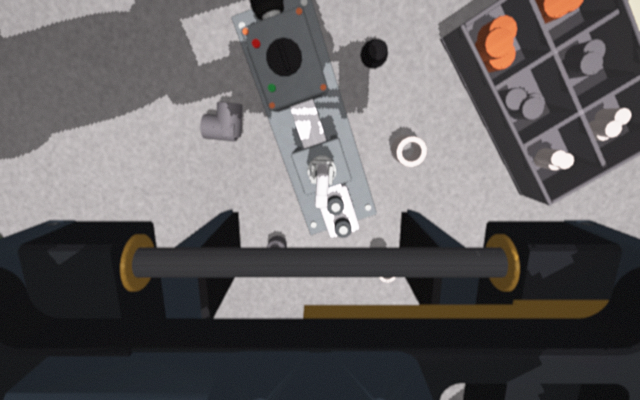

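Run:
```python
from h import *
z=np.load('w1.npz');p=z['p'][:,:,::-1]
cv2.imwrite('pics/w1z.png',cv2.resize(p[130:250,260:380],None,fx=5,fy=5,interpolation=cv2.INTER_CUBIC))
C=cloud(z);q=C[130:245,270:380].reshape(-1,3)
print('lever tops')
m=(q[:,2]>172)&(q[:,2]<200);print(m.sum(),q[m].mean(0)); e=q[m][:,:2]-q[m][:,:2].mean(0);w,v=np.linalg.eigh(e.T@e);print(np.sqrt(w/m.sum()),v, q[m].min(0),q[m].max(0),np.median(q[m][:,2]))
q2=C.reshape(-1,3)
V,U=np.mgrid[130:245,270:380]
for lo,hi in((112,122),(122,130),(130,138),(138,150),(150,160),(160,172),(172,180),(180,190)):
  m=(q[:,2]>lo)&(q[:,2]<hi)
  if m.sum(): print(lo,hi,m.sum(),q[m].mean(0).round(1),U.ravel()[m].min(),U.ravel()[m].max(),V.ravel()[m].min(),V.ravel()[m].max())
# block top
m=(q[:,2]>80)&(q[:,2]<90)&(abs(q[:,0]-556)<40)&(abs(q[:,1]+103)<40);print(q[m].mean(0),q[m].min(0),q[m].max(0),m.sum())
r=cv2.minAreaRect(q[m][:,:2].astype(np.float32));print(r)
```

```text
lever tops
431 [ 551.75343458 -107.99416084  182.96331023]
[2.82930738 8.41776831] [[-0.80141456  0.59810928]
 [ 0.59810928  0.80141456]] [ 539.62017539 -122.39155427  172.07257384] [562.3299266  -95.73792996 186.17065879] 183.30337145057322
112 122 61 [558.9 -98.5 116.2] 308 334 158 183
122 130 96 [557.4 -98.8 125.2] 310 333 161 177
130 138 163 [ 554.1 -104.2  132.8] 311 332 165 184
138 150 22 [559.2 -97.7 144.3] 317 327 166 169
150 160 16 [558.5 -97.6 155.6] 316 327 168 177
160 172 30 [558.5 -97.9 166. ] 316 328 169 180
172 180 19 [559.2 -98.6 176.5] 317 328 172 195
180 190 412 [ 551.4 -108.4  183.3] 315 328 173 208
[ 555.74444139 -102.30614251   85.17313148] [ 521.34315645 -135.84365167   80.07493024] [586.18730076 -75.08052771  89.09857122] 1506
((553.7534790039062, -105.59355926513672), (50.31277084350586, 55.849029541015625), 75.57799530029297)
```

View pics/w1z.png

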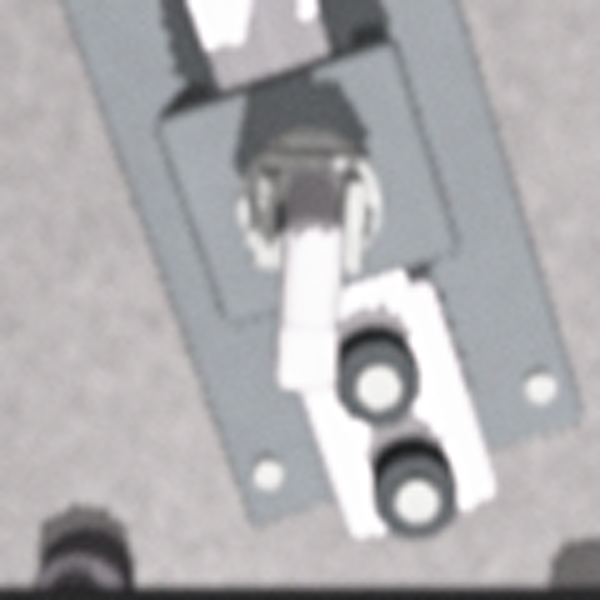

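Run:
```python
from h import *
from workcell import env
s=env.state();print(plan(s,[554,-105.2,145],-36.7))
```

```text
[ 1.1723  0.1342  0.0218  0.0102 -0.      0.    ]
```

>>> send_rows --commands '[[[0.3,0.134,0.022,0.0102,0,0],[0.6,0.134,0.022,0.0102,0,0],[0.9,0.134,0.022,0.0102,0,0],[0.9,0.134,0.022,0.0102,0,0]]]'

```text
time_s: 2.45
ee_pos: [552.5, -104.9, 170.3]
ee_rot: [-154.8, 89.7, 168.6]
force: [-0.1, 0.1, -0.6]
gripper_width: 91.0
```

>>> send_rows --commands '[[[0.14,0,0,0,0,0],[0.27,0,0,0,0,0],[0.27,0,0,0,0,0],[0.27,0,0,0,0,0]]]'

```text
time_s: 2.95
ee_pos: [554.4, -105.1, 145.6]
ee_rot: [20.1, 90.0, -16.4]
force: [-0.4, 0.3, 0.5]
gripper_width: 91.4
```

Run:
```python
from h import *
from workcell import env
s=env.state();print(s['force'],s['torque'], plan(s,[554,-105.2,145],-36.7))
c=env.get_calibration('wrist');p,d=env.grab_frame('wrist');np.savez('w2.npz',p=p,d=d,**c)
cv2.imwrite('pics/w2.png',p[:,:,::-1])
C=cloud(np.load('w2.npz'));q=C[100:330,200:440].reshape(-1,3)
m=(q[:,2]>178)&(q[:,2]<188)&(abs(q[:,0]-553)<22)&(abs(q[:,1]+106)<22);e=q[m][:,:2]-q[m][:,:2].mean(0);w,v=np.linalg.eigh(e.T@e);print(m.sum(),q[m].mean(0),np.sqrt(w/m.sum()),v)
for i in range(3):
    env.grab_frame('wrist'); s=env.state(); print(s['force'],s['torque'])
```

```text
[-0.35870617  0.26758662  0.53696054] [ 0.01497469 -0.05084621 -0.03871804] [ 0.0064 -0.0035 -0.0029  0.0004  0.0001 -0.    ]
592 [ 548.70901063 -112.0159591   183.12208659] [2.74622279 7.81344872] [[-0.79901044  0.60131715]
 [ 0.60131715  0.79901044]]
[-0.14648332  0.05809575  0.29354707] [-0.07379702 -0.0533984   0.02957928]
[-0.2289953   0.06847596  0.19730487] [-0.0259773  -0.04173382 -0.01863698]
[ 1.55800941 -0.34395031  0.10687211] [-0.03987226 -0.06897975  0.04231549]
```

View pics/w2.png

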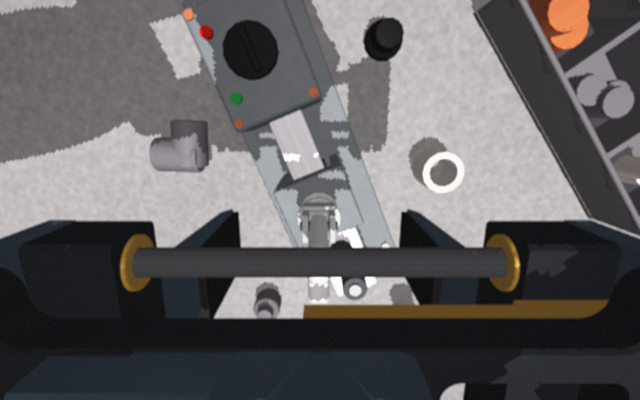

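>>> send_rows --commands '[[[0,0,0,0,0,0],[0,0,0,0,0,0],[0,0,0,0,0,0],[0,0,0,0,0,0],[0,0,0,0,0,0],[0,0,0,0,0,0],[0,0,0,0,0,0],[0,0,0,0,0,0]]]' --jaw 1 --force 30

```text
time_s: 4.15
ee_pos: [554.2, -105.0, 145.3]
ee_rot: [-53.8, 90.0, -90.3]
force: [-0.7, 0.1, -0.1]
gripper_width: 13.7
```

```bash
cat >> h.py <<'E'
def fr(n=6):
    from workcell import env
    F=[];T=[]
    for i in range(n):
        s=env.state();F.append(s['force']);T.append(s['torque'])
        if i<n-1: env.grab_frame('wrist')
    F=np.array(F);T=np.array(T)
    x=RT(s['ee_rot']).as_matrix()
    print('t',s['time_s'],'F',F.mean(0).round(2),'T',T.mean(0).round(3),'Tz sd',T[:,2].std().round(3),'pos',s['ee_pos'].round(1),'jawyaw',np.degrees(np.arctan2(x[1,2],x[0,2])).round(1),'q6',s['qpos'][5].round(1),'w',round(s['gripper_width'],1))
E
python3 -c "
from h import *;fr(6)"
```

```text
t 4.4 F [-1.35  0.97  0.66] T [0.158 0.191 0.017] Tz sd 0.026 pos [ 553.9 -104.8  145.3] jawyaw -36.6 q6 24.7 w 10.1
```

>>> send_rows --commands '[[[0.0022,0,0,0.0278,0,0],[0.0044,0,0,0.0556,0,0],[0.0044,0,0,0.0556,0,0]]]'

```text
time_s: 4.78
ee_pos: [553.7, -104.7, 144.8]
ee_rot: [-156.6, 89.9, 146.9]
force: [-1.4, 1.5, 1.6]
gripper_width: 10.0
```

```bash
python3 -c "
from h import *;fr(5)"
```

```text
t 4.975 F [-2.37  1.95  1.52] T [ 0.355  0.302 -0.026] Tz sd 0.019 pos [ 553.7 -104.7  144.8] jawyaw -56.5 q6 44.6 w 10.0
```

>>> send_rows --commands '[[[0.0022,-0.0025,-0.009,0.0278,0,0],[0.0044,-0.0025,-0.009,0.0556,0,0],[0.0044,-0.0025,-0.009,0.0556,0,0]]]'

```text
time_s: 5.35
ee_pos: [553.6, -104.4, 144.4]
ee_rot: [48.4, 90.0, -28.0]
force: [-0.5, 1.1, 0.8]
gripper_width: 10.0
```

```bash
python3 -c "
from h import *;fr(5)"
```

```text
t 5.55 F [-0.32  1.22  0.59] T [ 0.277  0.181 -0.032] Tz sd 0.022 pos [ 553.6 -104.4  144.4] jawyaw -76.5 q6 64.6 w 9.6
```

>>> send_rows --commands '[[[0.0022,0,0,0.0278,0,0],[0.0044,0,0,0.0556,0,0],[0.0044,0,0,0.0556,0,0]]]'

```text
time_s: 5.92
ee_pos: [553.6, -104.2, 143.9]
ee_rot: [146.3, 90.0, 49.9]
force: [-0.7, 2.0, 1.2]
gripper_width: 9.9
```

```bash
python3 -c "
from h import *;fr(5)"
```

```text
t 6.125 F [-0.21  2.19  0.5 ] T [ 0.462  0.117 -0.042] Tz sd 0.049 pos [ 553.6 -104.2  144. ] jawyaw -96.5 q6 84.6 w 9.7
```

>>> send_rows --commands '[[[0.0022,0,-0.006,0.0278,0,0],[0.0044,0,-0.006,0.0556,0,0],[0.0044,0,-0.006,0.0556,0,0]]]'

```text
time_s: 6.5
ee_pos: [553.6, -104.0, 143.5]
ee_rot: [67.1, 90.0, -49.3]
force: [0.5, 2.1, -0.2]
gripper_width: 9.9
```

```bash
python3 -c "
from h import *;fr(5)"
```

```text
t 6.7 F [0.17 1.42 0.18] T [ 0.33   0.053 -0.024] Tz sd 0.032 pos [ 553.6 -103.9  143.5] jawyaw -116.5 q6 104.7 w 9.6
```

>>> send_rows --commands '[[[0.0022,0,0,0.0278,0,0],[0.0044,0,0,0.0556,0,0],[0.0044,0,0,0.0556,0,0]]]'

```text
time_s: 7.08
ee_pos: [553.8, -103.7, 143.1]
ee_rot: [138.9, 90.0, 2.4]
force: [1.4, 2.1, -0.0]
gripper_width: 9.8
```

```bash
python3 -c "
from h import *;fr(5)"
```

```text
t 7.275 F [ 1.19  2.06 -0.65] T [ 0.476 -0.14  -0.025] Tz sd 0.051 pos [ 553.8 -103.8  143.1] jawyaw -136.5 q6 124.7 w 9.9
```

>>> send_rows --commands '[[[0.002,0,0,0.025,0,0],[0.004,0,0,0.05,0,0],[0.004,0,0,0.05,0,0]]]'

```text
time_s: 7.65
ee_pos: [553.9, -103.6, 142.7]
ee_rot: [169.4, 89.9, 14.9]
force: [1.4, 2.8, -2.0]
gripper_width: 9.9
```

```bash
python3 -c "
from h import *;fr(6)"
```

```text
t 7.9 F [ 2.39  2.79 -1.97] T [ 0.652 -0.379 -0.043] Tz sd 0.037 pos [ 553.9 -103.7  142.7] jawyaw -154.5 q6 142.8 w 9.9
```

>>> send_rows --commands '[[[0,0,0,0,0,0],[0,0,0,0,0,0],[0,0,0,0,0,0],[0,0,0,0,0,0],[0,0,0,0,0,0]]]' --jaw -1

```text
time_s: 8.52
ee_pos: [553.4, -103.9, 142.7]
ee_rot: [40.2, 90.0, -114.4]
force: [-0.1, 0.1, 0.2]
gripper_width: 56.7
```

>>> send_rows --commands '[[[0,0,0,-0.0285,0,0],[0,0,0,-0.057,0,0],[0,0,0,-0.0855,0,0],[0,0,0,-0.114,0,0],[0,0,0,-0.1425,0,0],[0,0,0,-0.171,0,0],[0,0,0,-0.2,0,0],[0,0,0,-0.225,0,0],[0,0,0,-0.25,0,0]]]'

```text
time_s: 9.65
ee_pos: [553.5, -103.8, 142.7]
ee_rot: [-55.4, 90.0, -119.7]
force: [0.7, -0.4, 0.2]
gripper_width: 91.5
```

>>> send_rows --commands '[[[0,0,0,-0.0285,0,0],[0,0,0,-0.057,0,0],[0,0,0,-0.0855,0,0],[0,0,0,-0.114,0,0],[0,0,0,-0.1425,0,0],[0,0,0,-0.171,0,0],[0,0,0,-0.2,0,0],[0,0,0,-0.225,0,0],[0,0,0,-0.25,0,0],[0,0,0,-0.25,0,0],[0,0,0,-0.25,0,0]]]'

```text
time_s: 11.02
ee_pos: [553.5, -103.8, 142.7]
ee_rot: [-112.8, 90.0, -87.6]
force: [0.6, 0.0, -0.4]
gripper_width: 91.3
```

Run:
```python
from h import *
from workcell import env
fr(6)
c=env.get_calibration('wrist');p,d=env.grab_frame('wrist');np.savez('w3.npz',p=p,d=d,**c)
cv2.imwrite('pics/w3.png',p[:,:,::-1])
```

```text
t 11.275 F [ 0.23  0.02 -0.1 ] T [-0.003 -0.147 -0.003] Tz sd 0.018 pos [ 553.5 -103.8  142.7] jawyaw 25.3 q6 -37.1 w 91.3
```

View pics/w3.png

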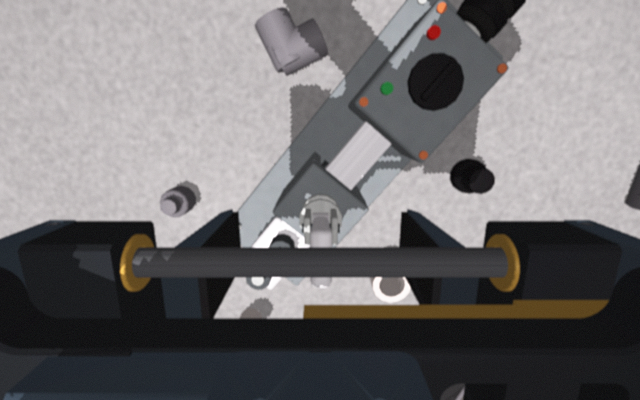

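Run:
```python
from h import *
for f in('w2.npz','w3.npz'):
  z=np.load(f);C=cloud(z);V,U=np.mgrid[:400,:640]
  m=(C[...,2]>165)&(C[...,2]<190)&(np.hypot(C[...,0]-554,C[...,1]+104.5)<25)
  q=C[m];print(f,m.sum(),q.mean(0),q.min(0),q.max(0),V[m].min(),V[m].max(),np.unique(V[m],return_counts=True))
  p=z['p'][:,:,::-1];cv2.imwrite('pics/z_'+f[:2]+'.png',cv2.resize(p[180:300,260:380],None,fx=5,fy=5,interpolation=cv2.INTER_CUBIC))
```

```text
w2.npz 786 [ 551.39195565 -108.42296138  180.40575306] [ 539.8457268  -122.05890783  165.12198987] [562.78782473 -95.08269936 185.49828472] 233 302 (array([233, 234, 235, 236, 237, 238, 239, 240, 241, 242, 243, 244, 245,
       246, 247, 278, 279, 280, 281, 282, 283, 284, 285, 286, 287, 288,
       289, 290, 291, 292, 293, 294, 295, 296, 297, 298, 299, 300, 301,
       302]), array([ 3, 11, 17, 17, 18, 19, 20, 20, 20, 20, 20, 21, 21, 21, 21, 21, 21,
       21, 21, 21, 20, 21, 21, 21, 21, 21, 20, 21, 21, 21, 21, 21, 21, 21,
       21, 21, 21, 20, 19, 18]))
w3.npz 618 [550.20263655 -96.76738948 180.36198597] [ 542.24387943 -114.36510398  174.98023967] [561.6401146  -86.3509085  182.97457516] 228 287 (array([228, 229, 230, 231, 232, 233, 234, 235, 236, 237, 238, 239, 240,
       241, 242, 243, 244, 245, 246, 247, 278, 279, 280, 281, 282, 283,
       284, 285, 286, 287]), array([17, 20, 20, 22, 22, 22, 22, 21, 22, 22, 22, 22, 22, 22, 22, 21, 22,
       22, 22, 22, 21, 21, 21, 21, 19, 20, 19, 18, 16, 13]))
```

View pics/z_w2.png

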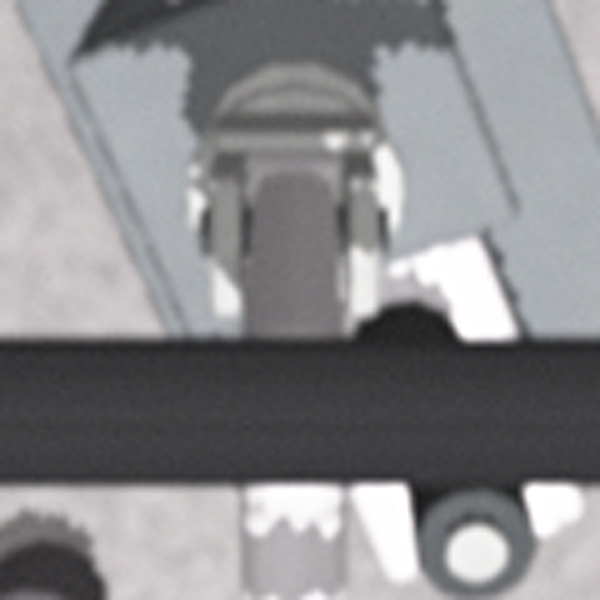

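View pics/z_w3.png

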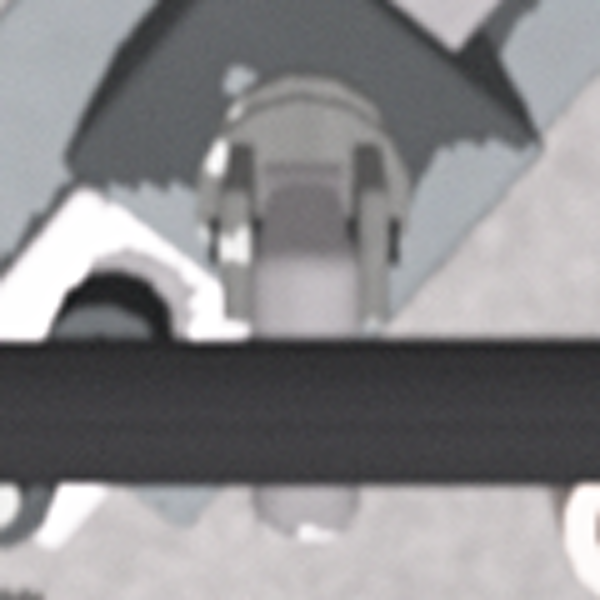

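>>> send_rows --commands '[[[0,0,0,0,0,0],[0,0,0,0,0,0],[0,0,0,0,0,0],[0,0,0,0,0,0],[0,0,0,0,0,0],[0,0,0,0,0,0],[0,0,0,0,0,0],[0,0,0,0,0,0],[0,0,0,0,0,0],[0,0,0,0,0,0]]]' --jaw 1

```text
time_s: 12.58
ee_pos: [553.9, -103.6, 142.7]
ee_rot: [-13.7, 89.9, 11.7]
force: [2.1, 1.2, -1.4]
gripper_width: 9.9
```

```bash
python3 -c "
from h import *;fr(5)"
```

```text
t 12.775 F [ 2.51  1.29 -1.23] T [ 0.231 -0.502  0.035] Tz sd 0.027 pos [ 553.9 -103.6  142.7] jawyaw 25.4 q6 -37.2 w 9.8
```

>>> send_rows --commands '[[[0.0022,0,0,0.0278,0,0],[0.0044,0,0,0.0556,0,0],[0.0044,0,0,0.0556,0,0]]]'

```text
time_s: 13.15
ee_pos: [554.1, -103.6, 142.3]
ee_rot: [7.5, 89.9, 13.0]
force: [3.3, 1.9, -1.2]
gripper_width: 10.3
```

```bash
python3 -c "
from h import *;fr(5)"
```

```text
t 13.35 F [ 4.19  2.52 -2.13] T [ 0.393 -0.874 -0.072] Tz sd 0.044 pos [ 554.1 -103.6  142.3] jawyaw 5.4 q6 -17.2 w 9.6
```

>>> send_rows --commands '[[[0.005,0.004,0.009,0.014,0,0],[0.006,0.004,0.009,0.028,0,0],[0.006,0.004,0.009,0.028,0,0]]]'

```text
time_s: 13.72
ee_pos: [554.3, -103.6, 142.0]
ee_rot: [-76.0, 90.0, -80.6]
force: [1.6, 1.4, 1.4]
gripper_width: 9.9
```

```bash
python3 -c "
from h import *;fr(6)"
```

```text
t 13.975 F [1.48 0.86 2.37] T [ 0.189 -0.379 -0.068] Tz sd 0.026 pos [ 554.3 -103.6  142. ] jawyaw -4.7 q6 -7.0 w 9.7
```

>>> send_rows --commands '[[[0,0,0.002,0.0278,0,0],[0.001,0,0.004,0.0556,0,0],[0.001,0,0.004,0.0556,0,0]]]'

```text
time_s: 14.35
ee_pos: [554.5, -103.6, 141.7]
ee_rot: [-103.1, 90.0, -127.7]
force: [1.2, 0.3, 2.8]
gripper_width: 10.2
```

```bash
python3 -c "
from h import *;fr(6)"
```

```text
t 14.6 F [ 0.7  -0.08  2.87] T [-0.023 -0.187 -0.146] Tz sd 0.041 pos [ 554.6 -103.6  141.7] jawyaw -24.7 q6 12.9 w 9.9
```

>>> send_rows --commands '[[[0.001,0,0,0.014,0,0],[0.0015,0,0,0.028,0,0],[0.0015,0,0,0.028,0,0]]]'

```text
time_s: 14.98
ee_pos: [554.7, -103.6, 141.5]
ee_rot: [-67.3, 90.0, -102.0]
force: [1.1, -0.2, 3.6]
gripper_width: 9.8
```

```bash
python3 -c "
from h import *;fr(8)
from workcell import env;print(env.state()['effort'])"
```

```text
t 15.325 F [-0.07 -1.31  3.67] T [-0.248 -0.09  -0.275] Tz sd 0.041 pos [ 554.7 -103.6  141.5] jawyaw -34.8 q6 23.1 w 9.9
[  1.30523913 -39.05174732 -19.70456779   0.44285894   0.09170126
  -0.26268591]
```

>>> send_rows --commands '[[[0,0,0,0,0,0],[0,0,0,0,0,0],[0,0,0,0,0,0],[0,0,0,0,0,0],[0,0,0,0,0,0]]]' --jaw -1

```text
time_s: 15.95
ee_pos: [554.7, -103.3, 141.3]
ee_rot: [-150.9, 90.0, 174.2]
force: [-0.1, 0.7, 0.5]
gripper_width: 57.1
```

>>> send_rows --commands '[[[-0.3,0,0,0,0,0],[-0.6,0,0,0,0,0],[-0.9,0,0,0,0,0],[-0.9,0,0,0,0,0],[-0.9,0,0,0,0,0]]]'

```text
time_s: 16.58
ee_pos: [554.1, -103.2, 230.3]
ee_rot: [-154.5, 89.9, 170.6]
force: [-0.0, -0.2, -0.2]
gripper_width: 91.2
```

Run:
```python
from h import *
from workcell import env
fr(3)
c=env.get_calibration('wrist');p,d=env.grab_frame('wrist');np.savez('w4.npz',p=p,d=d,**c)
cv2.imwrite('pics/w4.png',p[:,:,::-1])
C=cloud(np.load('w4.npz'));V,U=np.mgrid[:400,:640]
m=(C[...,2]>172)&(C[...,2]<190)&(np.hypot(C[...,0]-554,C[...,1]+104.5)<28)
q=C[m];e=q[:,:2]-q[:,:2].mean(0);w,v=np.linalg.eigh(e.T@e);print(m.sum(),q.mean(0),np.median(q[:,2]),q.min(0),q.max(0),np.sqrt(w/m.sum()),v,np.degrees(np.arctan2(v[1,1],v[0,1])))
```

```text
t 16.675 F [-0.1   0.09 -0.15] T [-0.034 -0.044  0.008] Tz sd 0.004 pos [ 554.  -103.2  229.8] jawyaw -34.8 q6 23.1 w 91.1
505 [ 557.4123463  -100.40311468  179.2967158 ] 179.4785349182638 [ 545.22989922 -114.29847854  173.6179687 ] [568.08266666 -87.74565745 181.52181736] [2.73897304 8.29514981] [[-0.81094366  0.58512424]
 [ 0.58512424  0.81094366]] 54.18823264708835
```

View pics/w4.png

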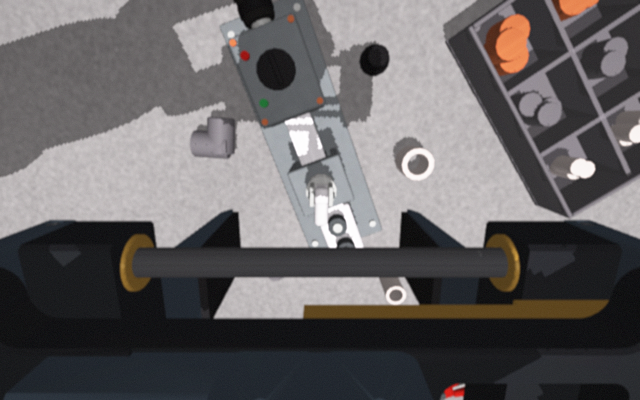

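>>> send_rows --commands '[[[0,-0.2,0.01,0,0,0],[0.0,-0.365,0.01,0,0,0],[0.3,-0.365,0.01,0,0,0],[0.6,-0.365,0.01,0,0,0],[0.6,-0.365,0.01,0,0,0],[0.6,-0.365,0.01,0,0,0],[0.6,-0.365,0.01,0,0,0],[0.6,-0.365,0.01,0,0,0],[0.6,-0.365,0.01,0,0,0],[0.6,-0.365,0.01,0,0,0]]]' --jaw 1 --force 20

```text
time_s: 17.98
ee_pos: [534.8, -133.8, 171.6]
ee_rot: [-0.5, 90.0, -35.4]
force: [0.3, -1.1, -0.5]
gripper_width: 0.7
```

```bash
cat >> h.py <<'E'
def loc(yaw=54.8,P=(554.5,-104.2,121.4)):
    from workcell import env
    s=env.state();d=s['ee_pos']-np.array(P);a=np.radians(yaw)
    print('s',(d[0]*np.cos(a)+d[1]*np.sin(a)).round(1),'lat(z)',(d[0]*np.sin(a)-d[1]*np.cos(a)).round(1),'h',d[2].round(1))
E
python3 -c "
from h import *;fr(3);loc()
from workcell import env
p,d=env.grab_frame('wrist');cv2.imwrite('pics/w5.png',p[:,:,::-1])"
```

```text
t 18.075 F [ 0.13 -0.41  0.08] T [-0.051 -0.033  0.001] Tz sd 0.03 pos [ 534.8 -133.8  171.4] jawyaw -34.8 q6 19.6 w 0.4
s -35.6 lat(z) 1.0 h 50.0
```

View pics/w5.png

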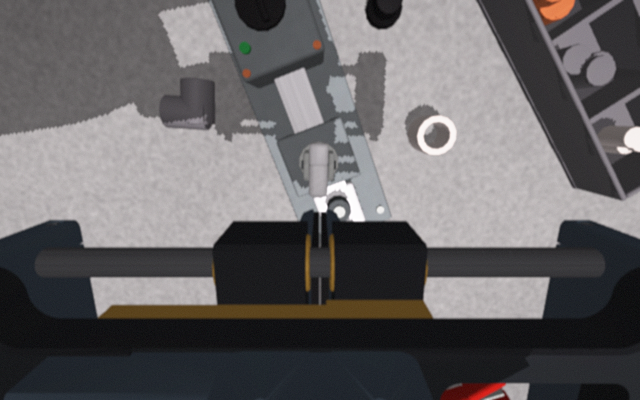

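>>> send_rows --commands '[[[0.04,0.06,-0.008,0,0,0],[0.04,0.1,-0.008,0,0,0],[0.035,0.16,-0.008,0,0,0],[0.03,0.218,-0.008,0,0,0],[0.04,0.28,-0.008,0,0,0],[0.052,0.339,-0.008,0,0,0],[0.052,0.339,-0.008,0,0,0]]]'

```text
time_s: 19.0
ee_pos: [552.9, -106.2, 165.8]
ee_rot: [-100.4, 89.9, -135.2]
force: [-2.0, -4.0, -0.2]
gripper_width: 0.7
```

```bash
python3 -c "
from h import *;fr(3);loc()
from workcell import env
p,d=env.grab_frame('wrist');cv2.imwrite('pics/w6.png',p[:,:,::-1])"
```

```text
t 19.1 F [-2.33 -4.24 -0.24] T [-0.842  0.364  0.021] Tz sd 0.021 pos [ 552.9 -106.1  165.9] jawyaw -34.8 q6 22.9 w 0.6
s -2.5 lat(z) -0.2 h 44.5
```

View pics/w6.png

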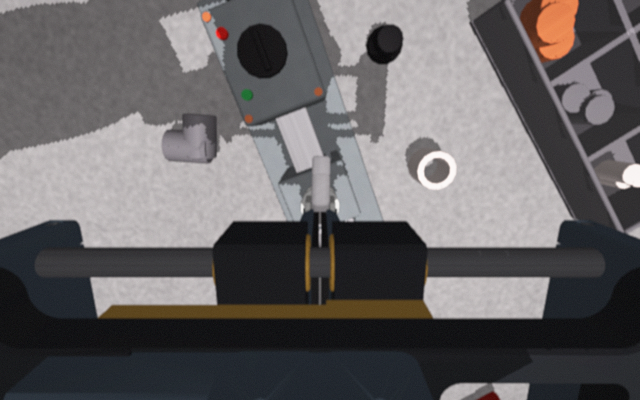

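>>> send_rows --commands '[[[0.024,0.06,0,0,0,0],[0.052,0.112,0,0,0,0],[0.09,0.162,0,0,0,0],[0.131,0.205,0,0,0,0],[0.18,0.243,0,0,0,0],[0.232,0.275,0,0,0,0],[0.27,0.293,0,0,0,0],[0.308,0.307,0,0,0,0],[0.308,0.307,0,0,0,0]]]'

```text
time_s: 20.27
ee_pos: [571.5, -80.0, 135.4]
ee_rot: [67.5, 89.9, 32.6]
force: [-0.7, -2.0, 1.2]
gripper_width: 0.7
```

```bash
python3 -c "
from h import *;fr(3);loc()
from workcell import env
p,d=env.grab_frame('wrist');cv2.imwrite('pics/w7.png',p[:,:,::-1])"
```

```text
t 20.375 F [-0.19 -1.65  1.33] T [-0.26  -0.016  0.016] Tz sd 0.021 pos [571.5 -79.9 135.4] jawyaw -34.8 q6 25.7 w 0.8
s 29.7 lat(z) -0.1 h 14.0
```

View pics/w7.png

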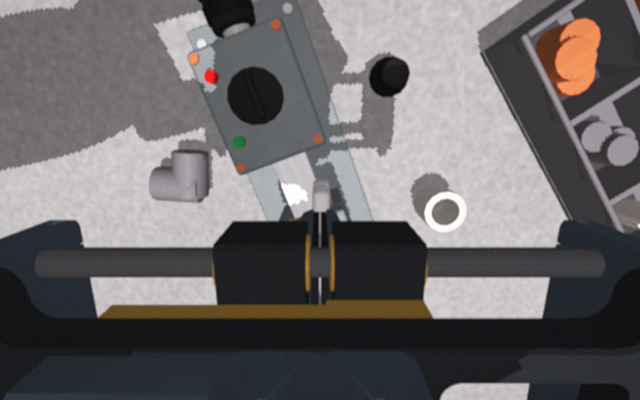

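Nearly flat; press on straight down to the stop, watching the force.

>>> send_rows --commands '[[[0.02,0.005,0,0,0,0],[0.04,0.01,0,0,0,0],[0.045,0.01,0,0,0,0],[0.045,0.01,0,0,0,0]]]'

```text
time_s: 20.92
ee_pos: [572.1, -79.2, 131.9]
ee_rot: [49.1, 89.9, 14.2]
force: [-1.6, -0.3, 7.3]
gripper_width: 0.4
```

```bash
python3 -c "
from h import *;fr(3);loc()"
```

```text
t 21.025 F [-0.93 -0.39  7.67] T [-0.14   0.203 -0.026] Tz sd 0.02 pos [572.1 -79.2 131.9] jawyaw -34.8 q6 25.8 w 0.6
s 30.5 lat(z) -0.0 h 10.5
```

>>> send_rows --commands '[[[0.006,0,0,0,0,0],[0.012,0,0,0,0,0],[0.012,0,0,0,0,0]]]'

```text
time_s: 21.4
ee_pos: [572.2, -79.2, 131.8]
ee_rot: [41.3, 89.9, 6.4]
force: [-3.4, -0.0, 12.2]
gripper_width: 0.5
```

```bash
python3 -c "
from h import *;fr(3);loc()"
```

```text
t 21.5 F [-3.24 -0.28 12.07] T [-0.131  0.587 -0.056] Tz sd 0.012 pos [572.2 -79.2 131.7] jawyaw -34.8 q6 25.8 w 0.7
s 30.6 lat(z) 0.1 h 10.3
```

>>> send_rows --commands '[[[-0.3,0,0,0,0,0],[-0.6,0,0,0,0,0],[-1,-0.3,0,0,0,0],[-1,-0.6,0,0,0,0],[-1,-0.6,0,0,0,0]]]'

```text
time_s: 22.12
ee_pos: [536.5, -129.3, 229.6]
ee_rot: [116.7, 89.9, 81.7]
force: [1.6, 1.6, 0.2]
gripper_width: 0.7
```

Run:
```python
from h import *
from workcell import env
fr(3)
c=env.get_calibration('wrist');p,d=env.grab_frame('wrist');np.savez('w8.npz',p=p,d=d,**c)
cv2.imwrite('pics/w8.png',p[:,:,::-1]);
C=cloud(np.load('w8.npz'))
a=np.radians(54.8);S=(C[...,0]-554.5)*np.cos(a)+(C[...,1]+104.2)*np.sin(a);L=(C[...,0]-554.5)*np.sin(a)-(C[...,1]+104.2)*np.cos(a)
m=(C[...,2]>115)&(C[...,2]<145)&(abs(L)<4)&(S>12)&(S<62)
print(m.sum(),np.polyfit(S[m],C[...,2][m],1),S[m].min(),S[m].max(),C[...,2][m].mean())
p,d=env.grab_frame('scene');cv2.imwrite('pics/s8.png',cv2.resize(p[150:270,180:360,::-1],None,fx=4,fy=4,interpolation=cv2.INTER_CUBIC))
```

```text
t 22.225 F [ 0.42  0.66 -0.59] T [-0.034 -0.019 -0.038] Tz sd 0.024 pos [ 537.3 -128.2  229. ] jawyaw -34.9 q6 20.2 w 0.5
517 [-8.13512500e-03  1.31736725e+02] 12.15377574212175 56.64266351292598 131.45262798902573
```

View pics/w8.png

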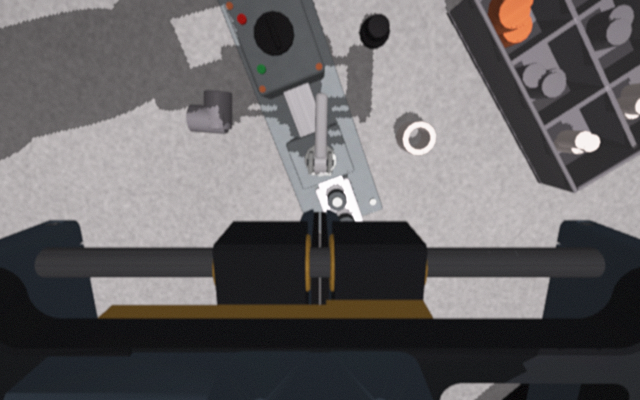

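View pics/s8.png

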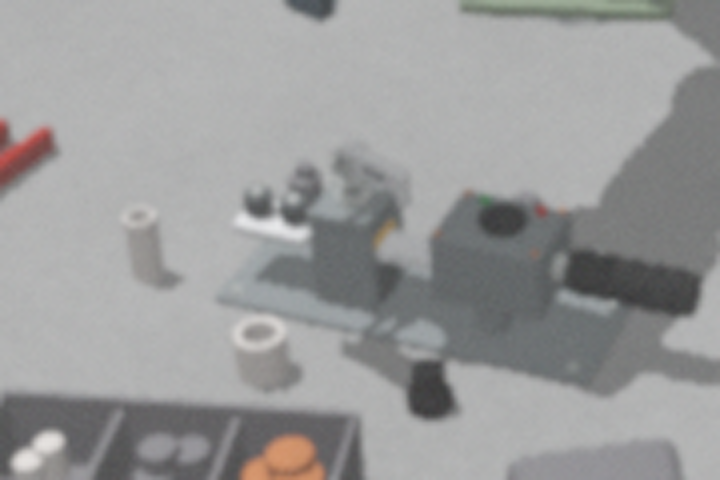

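```bash
python3 -c "
from workcell import env
print(env.job_done())"
```

```text
the job is handed in; nothing more can be done
None
```

The bolt is screwed in to snug, its lever is folded flat, and the arm is clear. I handed the job in at about 22 s; no verdict was reported.

**Screwing in:** I gripped the upright lever from above and turned it about 178° clockwise in two grips. I stopped at an average torque of 0.275 N m (joint 6 effort 0.26 N m), against a best value of 0.27.

**Folding:** I pushed the lever down with the closed fingertips until it met its stop. Pressing on from there raised the force from about 8 to 12 N with only 0.1–0.2 mm of movement, so I lifted clear.

**Last checks:**
- The wrist camera's depth image shows the lever level to within 0.01 rad.
- The force on the tool is near zero after retreating. No bystander looks displaced in the last pictures, though I only judged that by eye.
- The foot's press on the shoe was only inferred from the torque, which was noisy: about 0.04 N m per reading. The torque rose faster than expected on the last 10° (0.146 to 0.275 N m), but a straight-line fit through the last three readings gives about 0.245, also inside the snug band.
- The torque reading was negative when screwing in, the opposite sign to what I expected, so I used its size.

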